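# Find out which way a ratchet spanner drives and put it away

## Robot

A 6-joint arm with a two-finger parallel gripper is mounted at the origin on the work surface. World frame = base frame: x ahead of the robot, y to its left, z up, the work surface at z = 0. Lengths are in m, angles in rad, forces in N, time in s.
With the tool pointing down it reaches from about 0.375 to 0.975 m from the base axis. Payload 3.8 kg.
Tool frame: the origin (TCP) lies on the mounting face of the last link; the fingertips stand 173 mm ahead of it and the grasp point (between the pads) lies 155 mm ahead of it; z points along the fingers, y is the line along which they close (so a half turn about z gives the same grasp; the last joint's range is limited). The gripper opens to 85 mm and grips with 20 to 120 N. Pads are 22 mm wide; open, the fingers measure 114 mm over their backs; the gripper's body (76 mm by 85 mm) begins 54 mm behind the grasp point. The pads swing forward as they close: fully open they stand 13 mm farther back than shut.
Start: joints at [1.114, 0.264, 1.604, -0, 1.274, -0.037], TCP at [0.275, 0.616, 0.405] pointing down, gripper open.
Joint ranges: [-2.63, 2.63], [-0.94, 2.18], [0.31, 2.57], [-1.31, 4.45], [0, 2.66], [-2.55, 2.55]. Speed limits (rad/s): [2.57, 2.57, 3.14, 3.14, 3.14, 3.14].

## Interface

Orientations are given as a rotation vector (axis times angle).
In Python, from workcell import bot gives the robot as it stands.
- The arm moves only by the tool drive_tool, never from a script. Its argument "increments" is a list of rows, each an object with "delta_pos": the shift along the tool's x, y, z in mm, a list of three; "turn": the turn about the tool's z in rad; "jaw": the opening, from -1 (shut) to 1 (fully open). A call has 1 to 8 rows; each row shifts and turns the commanded pose from where the row before left it, along the tool's axes as they then stand; what a row does not reach is not made up. A row lasts 1/12 s, in which the tool goes at most 41.7 mm and 7.16 degrees, less where a joint would pass 70% of its speed; a pose out of reach is approached as far as the arm can. A call is refused whole if a number of a shift passes 41.7 or a number of a turn 0.125, either way. A call with a gripper value outside its range is refused whole. The fingers move at their own pace and stop on an object; "grip_force" is the grip in N (left out, the last holds). Time passes only in rows, so rows that do not move let the fingers close. It gives the time, the measured TCP pose, the force, the opening and the grip force at its end, in the units of the state.
- bot.read_state(): the state, without advancing time (a new reading comes with each control period).
- bot.read_camera(name): name is "scene" or "top" or "wrist"; returns a dict with "pixels" (480x640x3 uint8, red, green, blue), "fovy" (degrees; the focal length in pixels is half the picture's height over the tangent of half this angle, whatever the lens; pixels are square), "cx", "cy" (the principal point, pixels), "camera_from_world" (4x4, takes a point from world to camera coordinates); the wrist camera has in their place "hand_eye" (4x4, takes a point from camera to tool coordinates, whose origin is the TCP and whose axes are the flange's). Camera axes: x right, y down, z forward; pixel columns grow to the right and rows downward; lengths in m; the calibration is good to about 2 mm. A picture is of the moment at which its call begins: read the wrist's pose just before it. There is no depth.
- bot.finish_job(): hands the job in; it is judged then, once.
The state is a dict: "time": time; "q": joint angles; "joint_vel": joint speeds; "joint_torque": joint torques, N m; "tool_pos": TCP position; "tcp_rot": TCP orientation; "wrist_force": force on the tool from outside, world axes, zero at the start; "torque": the same for the moment, N m; "width": opening from 0.0 (shut) to 1.0 (fully open); "grip_force": force on a finger pad.
Only numpy, scipy, OpenCV 4.12 (cv2) and the standard library are available. Lean on these libraries where they do the work, as an engineer would, in place of code of your own. Each camera call takes 0.05 s, during which the arm holds its last target. There are 200 camera calls.

## Task

Take the ratchet spanner lying on the green mat, set it fully down over the brass square of the check stand and let go of it; then take it by its red grip and swing it well to and fro, both ways, to see which way it spins loose and which way it grips and carries the red pointer along (by at least 25 degrees). Then lay it flat and gently, without dropping it, fully inside the blue tray if it drives clockwise seen from above, or inside the yellow tray if it drives anticlockwise; leave the look-alike spanner on the grey mat and everything else on the table where it is.

Things in the scene. Friction and masses are not known exactly. Their poses are not given: they have to be found in the camera images.
- spanner_1: Ratchet ring spanner lying flat, 178 mm long, 0.4 kg, always the same face up. Origin: centre of the head's underside; x along the handle, away from the head, z up. Steel head 76 mm across, 26 mm thick, with a brass ring having a 23 mm square through hole. Steel neck at x 38-80 mm, red grip at x 80-140 mm. The two spanners look alike; one drives clockwise, the other anticlockwise; either may lie on the green mat.
- spanner_2: Ratchet ring spanner lying flat, 178 mm long, 0.4 kg, always the same face up. Origin: centre of the head's underside; x along the handle, away from the head, z up. Steel head 76 mm across, 26 mm thick, with a brass ring having a 23 mm square through hole. Steel neck at x 38-80 mm, red grip at x 80-140 mm. The two spanners look alike; one drives clockwise, the other anticlockwise; either may lie on the green mat.
- spanner_1_neck (a point): Point in the spanner's steel neck, 56 mm along the handle from the head's centre, 13 mm above the underside. The neck is 22 mm wide, 20 mm tall (3 to 23 mm above the underside). The head is the heavy end: the spanner balances about 40 mm from the head's centre, so the neck is where to carry it.
- spanner_2_neck (a point): Point in the spanner's steel neck, 56 mm along the handle from the head's centre, 13 mm above the underside. The neck is 22 mm wide, 20 mm tall (3 to 23 mm above the underside). The head is the heavy end: the spanner balances about 40 mm from the head's centre, so the neck is where to carry it.
- spanner_1_grip (a point): Middle of the spanner's red plastic grip, 110 mm along the handle from the head's centre, 13 mm above the underside. The grip is 60 mm long, 26 mm wide and 22 mm tall (2 to 24 mm above the underside).
- spanner_2_grip (a point): Middle of the spanner's red plastic grip, 110 mm along the handle from the head's centre, 13 mm above the underside. The grip is 60 mm long, 26 mm wide and 22 mm tall (2 to 24 mm above the underside).
- spanner_1_ring (a joint): Angle (rad, anticlockwise from above positive) of the brass ring relative to the spanner's head; 0 (within 0.06) at the start, with the square hole's sides parallel and square to the handle. One way the ring slips in the head with light clicks every 10 degrees; the other way it locks within 10 degrees. The angle changes only as it slips; nothing outside shows which way that is.
- spanner_2_ring (a joint): Angle (rad, anticlockwise from above positive) of the brass ring relative to the spanner's head; 0 (within 0.06) at the start, with the square hole's sides parallel and square to the handle. One way the ring slips in the head with light clicks every 10 degrees; the other way it locks within 10 degrees. The angle changes only as it slips; nothing outside shows which way that is.
- mat_green: Thin green mat, 150 (its x) by 250 mm, 3 mm thick, fixed; origin under its centre. The spanner to be checked lies on it, its handle partly sticking out.
- mat_grey: Thin dark grey rubber mat of the same size at the far side of the table, fixed; the other spanner lies on it and stays there.
- stand: Check stand, fixed: a white plate 160 mm square and 12 mm thick with scale marks, and on it a round aluminium pedestal 90 mm across, its top 36 mm above the table. A brass square stands up from the pedestal's centre. Origin: on the table under the centre.
- stud (a point): Centre of the brass square at the level of the pedestal's top, on which the spanner's head rests. The square rises 30 mm above it: 21 mm wide for 20 mm, then tapering to 11 mm. Turns with the square: x and y parallel to its sides, x towards the red pointer. A spanner fits on in four directions; fully down, its underside is level with this point.
- dial (a joint): Angle (rad, anticlockwise from above positive) of brass square and red pointer in the stand. They turn together, stiffly (0.35 N m, some 3 N at the red grip), stay where left, and can turn several radians either way. They turn only when the spanner grips; there is about 10 degrees of play in the square hole and up to 10 in the ratchet before that.
- pointer_tip (a point): Tip of the red pointer that turns with the brass square, 72 mm from its axis, 21 mm above the table.
- tray_blue: Blue open tray, 128 mm (its x) by 225 mm (its y) outside, 30 mm tall, 5 mm walls and floor (inside 118 by 215 mm). Origin: centre of its underside, y along its length, z up. Fixed on the board; the blue and the yellow tray may be in either of the two places. For a spanner that drives clockwise.
- tray_yellow: Yellow open tray, 128 mm (its x) by 225 mm (its y) outside, 30 mm tall, 5 mm walls and floor (inside 118 by 215 mm). Origin: centre of its underside, y along its length, z up. Fixed on the board; the blue and the yellow tray may be in either of the two places. For a spanner that drives anticlockwise.
- tray_board: White board 290 by 250 mm, 6 mm thick, fixed, on which the two trays stand side by side; origin under its centre.
- amber_bottle: A bystander to be left alone: amber glass bottle, 42 mm across, 80 mm tall; origin under its centre.
- jar: A bystander to be left alone: blue jar with white lid, 60 mm across, 62 mm tall; origin under its centre.
- mouse: A bystander to be left alone: black computer mouse, 100 by 60 mm, 32 mm tall; origin under its centre.
- slide_box: A bystander to be left alone: white slide box with red lid, 87 by 112 mm, 34 mm tall; origin under its centre.
- tip_box: A bystander to be left alone: clear box with orange lid, 87 by 122 mm, 54 mm tall; origin under its centre.
- coat_brush: A bystander to be left alone: brush with a wooden handle, 170 mm long, lying flat; origin under its middle.

How it is judged:
By the outcome, as a careful person would: the job done as asked, in the order asked, and still so for the second after the job is handed in, with the robot touching nothing.
It also fails if it takes over 72 s, if anything falls off the work surface, if the arm or the gripper's body presses on something with over 40 N, if the wrist force passes 120 N, or if a joint passes its speed limit or range.

## Working session

There is one attempt and no reset: what is moved stays moved. The work goes in short steps, Python scripts to look and compute and a tool call to move; the robot and the scene stay as the last step left them, time stands still between calls to the robot, and variables do not carry over. Pictures are saved under pics/ and viewed, at most 10 in all, crops included, and the job is handed in when it is done.

Besides the shell and the picture viewer there is one more tool, called as name(argument=value, ...) on one line, values as JSON. drive_tool: Moves the arm, as the interface text tells. Its arguments: {"type":"object","properties":{"increments":{"type":"array"},"grip_force":{"type":"number"}},"required":["increments"]}

```bash
mkdir -p pics; cat > h.py <<'E'
import numpy as np, cv2
from scipy.spatial.transform import Rotation as R
from workcell import bot
def shot(n):
    s=bot.read_state(); c=bot.read_camera(n)
    if n=="wrist":
        T=np.eye(4);T[:3,:3]=R.from_rotvec(s["tcp_rot"]).as_matrix();T[:3,3]=s["tool_pos"]
        W=T@np.array(c["hand_eye"])
    else: W=np.linalg.inv(np.array(c["camera_from_world"]))
    c["W"]=W; c["f"]=240/np.tan(np.radians(c["fovy"])/2); c["im"]=cv2.cvtColor(np.array(c["pixels"]),cv2.COLOR_RGB2BGR)
    return c
def ray(c,u,v,z):
    d=c["W"][:3,:3]@np.array([(u-c["cx"])/c["f"],(v-c["cy"])/c["f"],1]); o=c["W"][:3,3]
    return o+d*(z-o[2])/d[2]
def proj(c,p):
    q=np.linalg.inv(c["W"])@np.append(p,1); return q[:2]/q[2]*c["f"]+[c["cx"],c["cy"]]
E
python3 - <<'E'
from h import *
for n in ["top","scene","wrist"]:
    c=shot(n); cv2.imwrite(f"pics/{n}0.png",c["im"]); print(n,c["f"],c["W"].round(3).tolist())
print(bot.read_state())
E
```

```text
top 590.8164459090635 [[-0.01, -0.996, 0.091, 0.398], [-1.0, 0.01, -0.005, -0.033], [0.004, -0.091, -0.996, 1.502], [0.0, 0.0, 0.0, 1.0]]
scene 568.5538696265161 [[0.576, 0.544, -0.61, 1.404], [0.817, -0.37, 0.442, -0.675], [0.015, -0.753, -0.658, 1.02], [0.0, 0.0, 0.0, 1.0]]
wrist 341.8604587301157 [[0.408, 0.863, 0.299, 0.198], [0.913, -0.385, -0.135, 0.651], [-0.001, 0.328, -0.945, 0.373], [0.0, 0.0, 0.0, 1.0]]
{'time': 0.15, 'q': array([ 1.11409888e+00,  2.64552704e-01,  1.60507285e+00, -1.93438172e-05,
        1.27370358e+00, -3.69146236e-02]), 'joint_vel': array([ 0.00077224, -0.00077167, -0.00301638,  0.00087478, -0.0005702 ,
        0.00068337]), 'joint_torque': array([ 2.20334709e-04, -5.15907347e+01, -3.67959166e+01,  1.32503693e-06,
        8.04539595e-03,  6.96585296e-07]), 'tool_pos': array([0.27499816, 0.61614461, 0.40365946]), 'tcp_rot': array([-6.54468834e-01, -3.07224921e+00,  2.65176466e-03]), 'wrist_force': array([-0.80888357, -0.66561567, -1.00775196]), 'torque': array([ 0.05120813, -0.01370682, -0.06470927]), 'grip_force': 0.0, 'width': 1.000988249731547}
```

View pics/top0.png

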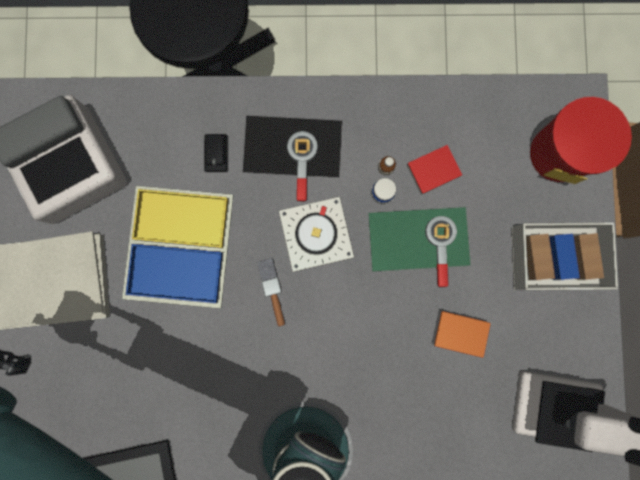

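View pics/scene0.png

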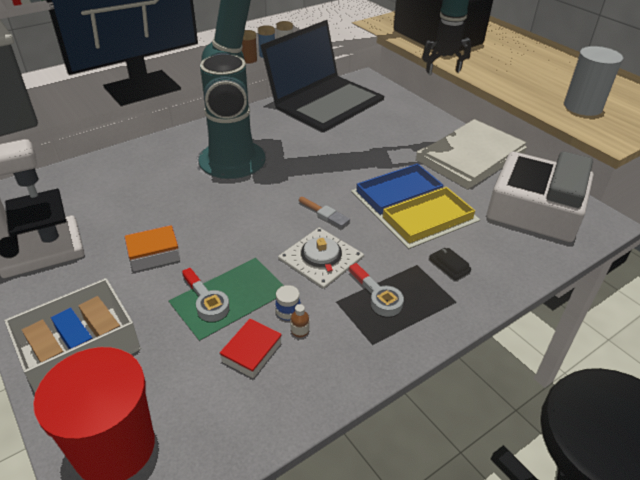

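Top view: the target spanner on the green mat has its head at (441,231) and grip at (443,275). The stand is at (316,233) with the pointer towards (323,210). The blue tray is at (176,273), yellow at (182,219).

```bash
python3 - <<'E'
from h import *
for n in ["top","scene"]:
    c=shot(n); hsv=cv2.cvtColor(c["im"],cv2.COLOR_BGR2HSV)
    red=((hsv[...,0]<8)|(hsv[...,0]>172))&(hsv[...,1]>150)&(hsv[...,2]>90)
    def cen(m,box,z,name,rect=False):
        mm=np.zeros(m.shape,np.uint8);x0,y0,x1,y1=box;mm[y0:y1,x0:x1]=m[y0:y1,x0:x1]
        v,u=np.nonzero(mm)
        print(n,name,len(u),(u.mean().round(1),v.mean().round(1)),ray(c,u.mean(),v.mean(),z).round(4))
        if rect:
            ct=max(cv2.findContours(mm,0,2)[0],key=cv2.contourArea)
            P=np.array([ray(c,*p[0],z)[:2] for p in ct],np.float32); r=cv2.minAreaRect(P); print("  rect",r)
    brass=(hsv[...,0]>12)&(hsv[...,0]<32)&(hsv[...,1]>90)&(hsv[...,2]>90)
    blue=(hsv[...,0]>100)&(hsv[...,0]<125)&(hsv[...,1]>120)
    yel=(hsv[...,0]>20)&(hsv[...,0]<35)&(hsv[...,1]>140)
    if n=="top":
        cen(red,(430,255,460,290),.026,"grip",1);cen(brass,(425,215,460,247),.029,"ring",1)
        cen(red,(290,170,315,203),.026,"grip2");cen(brass,(285,130,320,160),.029,"ring2")
        cen(red,(312,203,335,222),.021,"ptr");cen(brass,(300,222,330,245),.062,"stud",1)
        cen(blue,(120,235,235,310),.036,"blue",1);cen(yel,(120,180,235,255),.036,"yel",1)
        steel=(hsv[...,1]<50)&(hsv[...,2]>100); cen(steel,(423,212,460,251),.029,"head",1)
        wh=(hsv[...,1]<40)&(hsv[...,2]>150); cen(wh,(275,192,360,275),.012,"plate",1)
    else:
        cen(red,(178,262,206,295),.016,"grip");cen(brass,(195,285,228,318),.029,"ring")
        cen(red,(322,258,340,275),.021,"ptr");cen(brass,(308,232,334,256),.055,"stud")
    cv2.imwrite(f"pics/{n}c.png",cv2.resize(c["im"][180:300,270:480] if n=="top" else c["im"][210:330,160:370],None,fx=3.8,fy=3.8,interpolation=cv2.INTER_CUBIC))
E
```

```text
top grip 196 (np.float64(442.0), np.float64(274.9)) [ 0.4279 -0.3461  0.026 ]
  rect ((0.42785656452178955, -0.3461168110370636), (0.050686128437519073, 0.022954272106289864), 1.8701177835464478)
top ring 136 (np.float64(441.5), np.float64(231.0)) [ 0.5378 -0.3473  0.029 ]
  rect ((0.5390601754188538, -0.3461790978908539), (0.035149745643138885, 0.03784807026386261), 88.3912582397461)
top grip2 184 (np.float64(301.2), np.float64(189.5)) [0.6469 0.0035 0.026 ]
top ring2 145 (np.float64(301.8), np.float64(145.0)) [0.7606 0.0012 0.029 ]
top ptr 21 (np.float64(322.7), np.float64(210.5)) [ 0.5936 -0.0501  0.021 ]
top stud 58 (np.float64(315.9), np.float64(232.0)) [ 0.5352 -0.0324  0.062 ]
  rect ((0.5353841185569763, -0.032307494431734085), (0.017825249582529068, 0.01865377090871334), 71.1082992553711)
top blue 4462 (np.float64(174.0), np.float64(272.8)) [0.4398 0.3198 0.036 ]
  rect ((0.44021719694137573, 0.3198961019515991), (0.223253071308136, 0.12282977998256683), 83.97725677490234)
top yel 2899 (np.float64(171.3), np.float64(214.5)) [0.5852 0.3282 0.036 ]
  rect ((0.5758520364761353, 0.30629855394363403), (0.22240500152111053, 0.12160839885473251), 84.03959655761719)
top head 498 (np.float64(440.9), np.float64(232.5)) [ 0.5339 -0.3457  0.029 ]
  rect ((0.5328782796859741, -0.3461337685585022), (0.07564050704240799, 0.08560732752084732), 89.42214965820312)
top plate 3342 (np.float64(315.6), np.float64(234.1)) [ 0.5347 -0.0315  0.012 ]
  rect ((0.536186695098877, -0.03189113736152649), (0.16011451184749603, 0.1600208580493927), 12.498977661132812)
scene grip 168 (np.float64(190.1), np.float64(276.0)) [ 0.4226 -0.347   0.016 ]
scene ring 186 (np.float64(211.9), np.float64(301.7)) [ 0.5406 -0.3465  0.029 ]
scene ptr 34 (np.float64(328.2), np.float64(266.9)) [ 0.5932 -0.0494  0.021 ]
scene stud 94 (np.float64(321.0), np.float64(243.8)) [ 0.5426 -0.0364  0.055 ]
```

View pics/topc.png

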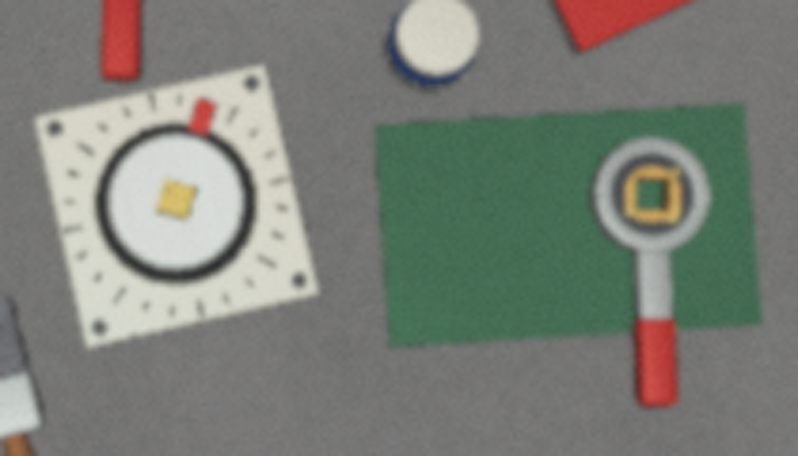

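The stud is at about (0.536,-0.032) with its square at about -18°. The spanner head is at (0.5385,-0.3465) with the handle along -x. I'll move above the neck first, then turn.

drive_tool(increments=[{"delta_pos": [-24.2, -33.1, 0], "turn": 0, "jaw": 1}, {"delta_pos": [-24.2, -33.1, 0], "turn": 0, "jaw": 1}, {"delta_pos": [-24.2, -33.1, 0], "turn": 0, "jaw": 1}, {"delta_pos": [-24.2, -33.1, 0], "turn": 0, "jaw": 1}, {"delta_pos": [-24.2, -33.1, 0], "turn": 0, "jaw": 1}, {"delta_pos": [-24.2, -33.1, 0], "turn": 0, "jaw": 1}, {"delta_pos": [-24.2, -33.1, 0], "turn": 0, "jaw": 1}, {"delta_pos": [-24.2, -33.1, 0], "turn": 0, "jaw": 1}])

```text
time: 0.92
tool_pos: [0.3437, 0.2938, 0.4047]
tcp_rot: [0.653, 3.072, 0.0]
wrist_force: [1.9, -0.7, -0.0]
width: 1.0
grip_force: 0.0
```

drive_tool(increments=[{"delta_pos": [-24.2, -33.1, 0], "turn": 0, "jaw": 1}, {"delta_pos": [-24.2, -33.1, 0], "turn": 0, "jaw": 1}, {"delta_pos": [-24.2, -33.1, 0], "turn": 0, "jaw": 1}, {"delta_pos": [-24.2, -33.1, 0], "turn": 0, "jaw": 1}, {"delta_pos": [-24.2, -33.1, 0], "turn": 0, "jaw": 1}, {"delta_pos": [-24.2, -33.1, 0], "turn": 0, "jaw": 1}, {"delta_pos": [-24.2, -33.1, 0], "turn": 0, "jaw": 1}, {"delta_pos": [-24.2, -33.1, 0], "turn": 0, "jaw": 1}])

```text
time: 1.58
tool_pos: [0.4125, -0.0271, 0.4051]
tcp_rot: [0.654, 3.071, 0.0]
wrist_force: [1.1, 0.5, -1.1]
width: 1.001
grip_force: 0.0
```

drive_tool(increments=[{"delta_pos": [-24.2, -33.1, 0], "turn": 0, "jaw": 1}, {"delta_pos": [-24.2, -33.1, 0], "turn": 0, "jaw": 1}, {"delta_pos": [-24.2, -33.1, 0], "turn": 0, "jaw": 1}, {"delta_pos": [-24.2, -33.1, 0], "turn": 0, "jaw": 1}, {"delta_pos": [-24.2, -33.1, 0], "turn": 0, "jaw": 1}, {"delta_pos": [-24.2, -33.1, 0], "turn": 0, "jaw": 1}, {"delta_pos": [-24.2, -33.1, 0], "turn": 0, "jaw": 1}, {"delta_pos": [-24.2, -33.1, 0], "turn": 0, "jaw": 1}])

```text
time: 2.25
tool_pos: [0.4816, -0.3479, 0.4046]
tcp_rot: [0.655, 3.072, 0.0]
wrist_force: [0.0, 0.2, 0.5]
width: 1.0
grip_force: 0.0
```

drive_tool(increments=[{"delta_pos": [0, 0, 10], "turn": 0.124, "jaw": 1}, {"delta_pos": [0, 0, 10], "turn": 0.124, "jaw": 1}, {"delta_pos": [0, 0, 10], "turn": 0.124, "jaw": 1}, {"delta_pos": [0, 0, 10], "turn": 0.124, "jaw": 1}, {"delta_pos": [0, 0, 10], "turn": 0.124, "jaw": 1}, {"delta_pos": [0, 0, 10], "turn": 0.124, "jaw": 1}, {"delta_pos": [0, 0, 10], "turn": 0.124, "jaw": 1}, {"delta_pos": [0, 0, 10], "turn": 0.124, "jaw": 1}])

```text
time: 2.92
tool_pos: [0.4816, -0.3457, 0.3241]
tcp_rot: [-2.045, -2.384, 0.0]
wrist_force: [-0.2, 0.2, 0.4]
width: 0.996
grip_force: 0.0
```

drive_tool(increments=[{"delta_pos": [0, 0, 0], "turn": 0.124, "jaw": 1}, {"delta_pos": [0, 0, 0], "turn": 0.124, "jaw": 1}, {"delta_pos": [0, 0, 0], "turn": 0.124, "jaw": 1}, {"delta_pos": [0, 0, 0], "turn": 0.124, "jaw": 1}, {"delta_pos": [0, 0, 0], "turn": 0.124, "jaw": 1}, {"delta_pos": [0, 0, 0], "turn": 0.124, "jaw": 1}, {"delta_pos": [0, 0, 0], "turn": 0.124, "jaw": 1}, {"delta_pos": [0, 0, 0], "turn": 0.124, "jaw": 1}])

```text
time: 3.58
tool_pos: [0.4817, -0.3457, 0.3246]
tcp_rot: [-2.934, -1.124, 0.0]
wrist_force: [0.5, -0.1, 0.0]
width: 1.001
grip_force: 0.0
```

drive_tool(increments=[{"delta_pos": [0, 0, 0], "turn": 0.124, "jaw": 1}, {"delta_pos": [0, 0, 0], "turn": 0.124, "jaw": 1}, {"delta_pos": [0, 0, 0], "turn": 0.124, "jaw": 1}, {"delta_pos": [0, 0, 0], "turn": 0.124, "jaw": 1}, {"delta_pos": [0, 0, 0], "turn": 0.124, "jaw": 1}, {"delta_pos": [0, 0, 0], "turn": 0.11, "jaw": 1}, {"delta_pos": [0, 0, 0], "turn": 0, "jaw": 1}])

```text
time: 4.17
tool_pos: [0.4817, -0.3457, 0.3246]
tcp_rot: [-3.141, -0.008, 0.0]
wrist_force: [0.3, -0.4, 0.1]
width: 1.003
grip_force: 0.0
```

```bash
cat >> h.py <<'E'
def to(x,y,z,ydeg):
    "tool-axis displacement (mm) at present orientation, and turn (rad), to put grasp point at x,y,z, tool y at ydeg"
    s=bot.read_state();M=R.from_rotvec(s["tcp_rot"]).as_matrix();g=s["tool_pos"]+M@[0,0,.155]
    a=np.degrees(np.arctan2(M[1,1],M[0,1]))
    d=(M.T@(np.array([x,y,z])-g))*1000
    t=-np.radians((ydeg-a+180)%360-180)
    print("t",s["time"],"grasp",g.round(4),"ydeg",a.round(2),"tilt",M[:,2].round(4),"delta",d.round(1),"turn",t.round(3),"F",s["wrist_force"].round(1),"w",round(s["width"],3),"gf",round(s["grip_force"],1),"q",np.round(s["q"],2))
E
python3 - <<'E'
from h import *
to(.4825,-.3465,.016,-90)
c=shot("wrist");cv2.imwrite("pics/w1.png",c["im"])
print(proj(c,[.5385,-.3465,.029]),proj(c,[.4825,-.3465,.026]),proj(c,[.428,-.3465,.027]))
E
```

```text
t 4.1667 grasp [ 0.4816 -0.3457  0.1696] ydeg -89.7 tilt [-1.e-04  1.e-04 -1.e+00] delta [  0.9   0.8 153.6] turn 0.005 F [ 0.3 -0.4  0.1] w 1.003 gf 0.0 q [-0.66  0.17  1.87 -0.    1.1   0.9 ]
[325.02858324 157.8730959 ] [324.50941285 227.08743855] [324.09253769 287.1602423 ]
```

View pics/w1.png

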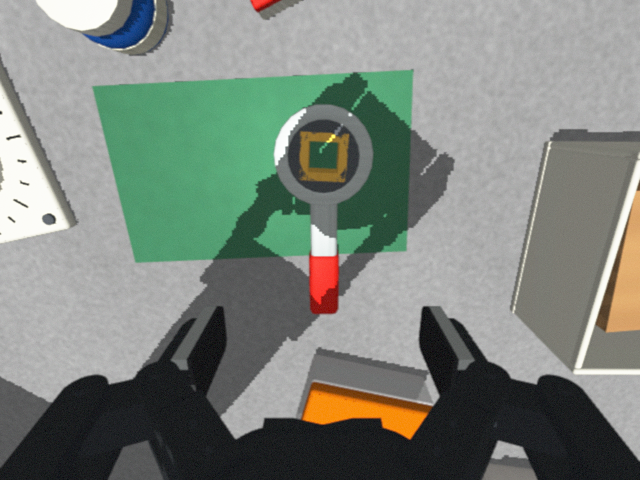

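The wrist view confirms the spanner at u≈324: head at (323,156), grip at (324,285), in line with my estimate. I'll go down to grasp height 25 mm, so the tips sit 7 mm up, and grip the neck.

drive_tool(increments=[{"delta_pos": [1, 0.5, 36], "turn": 0, "jaw": 0.6}, {"delta_pos": [0, 0, 36], "turn": 0, "jaw": 0.2}, {"delta_pos": [0, 0, 36], "turn": 0, "jaw": 0.2}, {"delta_pos": [0, 0, 24], "turn": 0, "jaw": 0.2}, {"delta_pos": [0, 0, 12.5], "turn": 0, "jaw": 0.2}, {"delta_pos": [0, 0, 0], "turn": 0, "jaw": 0.2}, {"delta_pos": [0, 0, 0], "turn": 0, "jaw": -1}, {"delta_pos": [0, 0, 0], "turn": 0, "jaw": -1}], grip_force=70)

```text
time: 4.88
tool_pos: [0.4838, -0.3471, 0.1822]
tcp_rot: [3.139, 0.014, 0.004]
wrist_force: [-0.8, 0.3, 1.2]
width: 0.329
grip_force: 0.0
```

drive_tool(increments=[{"delta_pos": [0, 0, 0], "turn": 0, "jaw": -1}, {"delta_pos": [0, 0, 0], "turn": 0, "jaw": -1}, {"delta_pos": [0, 0, 0], "turn": 0, "jaw": -1}, {"delta_pos": [0, 0, 0], "turn": 0, "jaw": -1}, {"delta_pos": [0, 0, 0], "turn": 0, "jaw": -1}, {"delta_pos": [0, 0, 0], "turn": 0, "jaw": -1}])

```text
time: 5.38
tool_pos: [0.4838, -0.347, 0.1827]
tcp_rot: [3.139, 0.013, 0.006]
wrist_force: [-0.7, 0.0, 5.7]
width: 0.235
grip_force: 70.7
```

drive_tool(increments=[{"delta_pos": [0, 0, -10], "turn": 0, "jaw": -1}, {"delta_pos": [0, 0, -20], "turn": 0, "jaw": -1}, {"delta_pos": [0, 0, -30], "turn": 0, "jaw": -1}, {"delta_pos": [0, 0, -30], "turn": 0, "jaw": -1}, {"delta_pos": [0, 0, -20], "turn": 0, "jaw": -1}, {"delta_pos": [0, 0, 0], "turn": 0, "jaw": -1}])

```text
time: 5.88
tool_pos: [0.4842, -0.3475, 0.2961]
tcp_rot: [3.135, 0.013, 0.012]
wrist_force: [0.9, -0.7, -2.1]
width: 0.239
grip_force: 69.6
```

```bash
python3 - <<'E'
from h import *
c=np.cos(np.radians(162));s=np.sin(np.radians(162))
to(.536+.0555*c,-.032+.0555*s,.13,-108)
for n in ["wrist"]:
    c=shot(n);cv2.imwrite("pics/w2.png",c["im"])
    hsv=cv2.cvtColor(c["im"],cv2.COLOR_BGR2HSV)
    print(proj(c,[.5385,-.3465,.13]))
E
```

```text
t 5.8833 grasp [ 0.4854 -0.3484  0.1411] ydeg -89.54 tilt [ 0.0075 -0.0061 -1.    ] delta [   0.4 -333.6    9.1] turn 0.322 F [ 0.9 -0.7 -2.1] w 0.239 gf 69.6 q [-0.66  0.2   1.89 -0.    1.04  0.9 ]
[320.49734756 201.91628385]
```

View pics/w2.png

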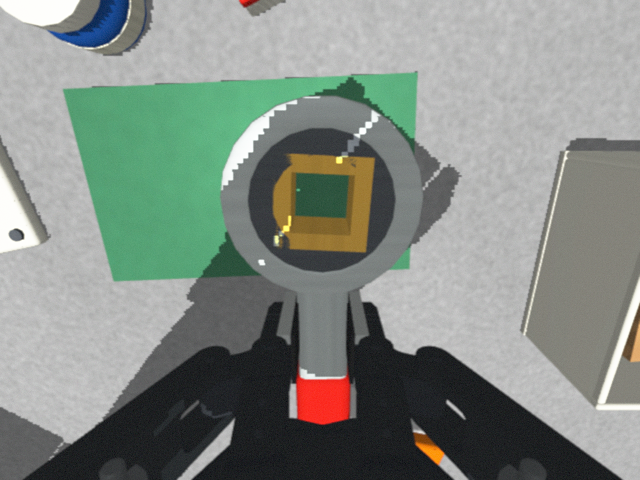

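The spanner is held level with its head circle at about (321,195), radius about 99 px. I'll compute the head's offset in the tool frame and the move to the stud.

```bash
cat >> h.py <<'E'
def head(c,z):
    "head centre from brass ring blob nearest camera, in world at height z"
    h=cv2.cvtColor(c["im"],cv2.COLOR_BGR2HSV)
    g=cv2.medianBlur(cv2.cvtColor(c["im"],cv2.COLOR_BGR2GRAY),5)
    return cv2.HoughCircles(g,cv2.HOUGH_GRADIENT,1.5,200,param1=80,param2=30,minRadius=80,maxRadius=115)
E
python3 - <<'E'
from h import *
c=shot("wrist"); hc=head(c,0);print(hc)
s=bot.read_state();M=R.from_rotvec(s["tcp_rot"]).as_matrix();t=s["tool_pos"]
for u,v in [hc[0][0][:2],(321,195)]:
    p=ray(c,u,v,.141);print("head world",p.round(4),"tool",((M.T@(p-t))*1000).round(1), "diam",np.linalg.norm(ray(c,u+hc[0][0][2],v,.141)-p)*2)
p2=ray(c,323,360,.14);print(p2,np.degrees(np.arctan2(*(p2-p)[1::-1])))
E
```

```text
[[[320.25 197.25 100.85]]]
head world [ 0.5422 -0.3455  0.141 ] tool [ 59.5  -0.4 149.8] diam 0.07329061752548575
head world [ 0.543  -0.3457  0.141 ] tool [ 6.030e+01 -1.000e-01  1.498e+02] diam 0.07313312920610414
[ 0.47024899 -0.34705584  0.14      ] -178.96500180072326
```

drive_tool(increments=[{"delta_pos": [0, -25, 0], "turn": 0, "jaw": -1}, {"delta_pos": [0, -41, 0], "turn": 0, "jaw": -1}, {"delta_pos": [0, -41, 0], "turn": 0, "jaw": -1}, {"delta_pos": [0, -41, 0], "turn": 0, "jaw": -1}, {"delta_pos": [0, -41, 0], "turn": 0, "jaw": -1}, {"delta_pos": [0, -41, 0], "turn": 0, "jaw": -1}, {"delta_pos": [0, -41, 0], "turn": 0, "jaw": -1}, {"delta_pos": [0, -41, 0], "turn": 0, "jaw": -1}])

```text
time: 6.65
tool_pos: [0.4782, -0.0323, 0.2873]
tcp_rot: [-3.141, -0.012, 0.008]
wrist_force: [1.5, 0.4, -2.9]
width: 0.24
grip_force: 69.7
```

drive_tool(increments=[{"delta_pos": [0, -20, 0], "turn": 0, "jaw": -1}, {"delta_pos": [0, 0, 0], "turn": 0.1, "jaw": -1}, {"delta_pos": [0, 0, 0], "turn": 0.12, "jaw": -1}, {"delta_pos": [0, 0, 0], "turn": 0.1, "jaw": -1}, {"delta_pos": [0, 0, 0], "turn": 0, "jaw": -1}, {"delta_pos": [0, 0, 0], "turn": 0, "jaw": -1}])

```text
time: 7.15
tool_pos: [0.4789, -0.0141, 0.2879]
tcp_rot: [3.104, -0.484, -0.007]
wrist_force: [-0.7, -0.8, -3.2]
width: 0.236
grip_force: 69.8
```

```bash
python3 - <<'E'
from h import *
cc=np.cos(np.radians(162));ss=np.sin(np.radians(162))
to(.536+.0555*cc,-.032+.0555*ss,.13,-108)
im={}
for n in ["scene","top","wrist"]:
    c=shot(n);im[n]=c["im"]
    print(n,"stud",proj(c,[.536,-.032,.066]),"head",proj(c,[.536,-.032,.14]))
a=cv2.resize(im["scene"][160:300,240:400],(457,400),interpolation=2)
b=cv2.resize(im["wrist"],None,fx=.5,fy=.5,interpolation=3);t=cv2.resize(im["top"][180:280,260:380],(320,267),interpolation=2)
out=np.zeros((510,780,3),np.uint8);out[:400,:457]=a;out[:240,458:778]=b;out[242:509,458:778]=t
cv2.imwrite("pics/m3.png",out)
E
```

```text
t 7.15 grasp [ 0.4782 -0.014   0.1329] ydeg -107.72 tilt [-4.5e-03  4.0e-04 -1.0e+00] delta [ 5.1 -0.7  2.9] turn 0.005 F [-0.7 -0.8 -3.2] w 0.236 gf 69.8 q [-0.08  0.    2.13  0.    1.02  1.8 ]
scene stud [320.97791421 238.48472151] head [321.58791786 215.85501682]
top stud [315.7190025  231.54881582] head [315.67180873 228.5038999 ]
wrist stud [322.90343393 166.09008178] head [323.2186341  194.34799588]
```

View pics/m3.png

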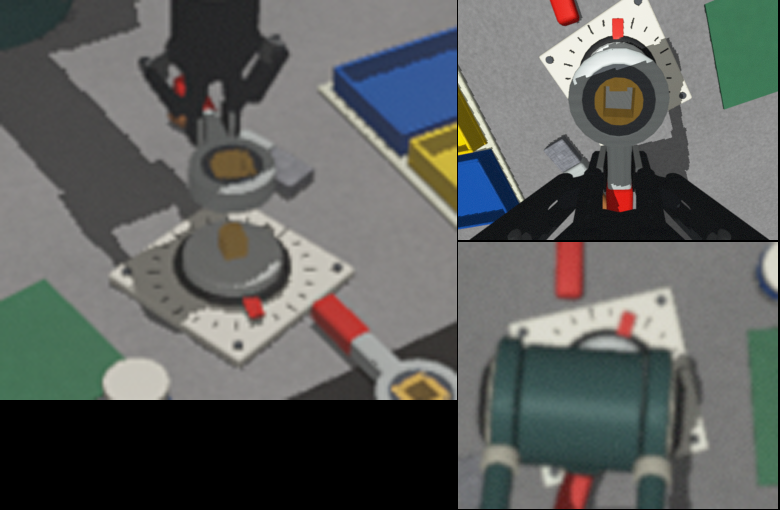

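Scene crop: the held ring is centred at about (321.6,217.8), nearly where the projection puts it above the stud. The wrist view shows the pointer in line with the handle, so the yaw is good. I'll triangulate the ring from the scene and wrist views.

```bash
python3 - <<'E'
from h import *
L=[]
for n,box in [("scene",(305,205,340,232)),("wrist",(265,145,375,260))]:
    c=shot(n);h=cv2.cvtColor(c["im"],cv2.COLOR_BGR2HSV)
    m=((h[...,0]>10)&(h[...,0]<32)&(h[...,1]>100)&(h[...,2]>50)).astype(np.uint8)*255
    z=np.zeros_like(m);x0,y0,x1,y1=box;z[y0:y1,x0:x1]=m[y0:y1,x0:x1]
    ct=max(cv2.findContours(z,0,1)[0],key=cv2.contourArea);e=cv2.fitEllipse(cv2.convexHull(ct));x,y,w,hh=cv2.boundingRect(ct)
    print(n,cv2.contourArea(ct),e,(x,y,w,hh))
    u,v=e[0]
    d=c["W"][:3,:3]@[(u-c["cx"])/c["f"],(v-c["cy"])/c["f"],1];L.append((c["W"][:3,3],d/np.linalg.norm(d)))
    if n=="scene":
        z[:]=0;z[232:258,305:340]=m[232:258,305:340];print("stud box",cv2.boundingRect(z),"pred top/bottom",proj(c,[.536,-.032,.066]),proj(c,[.536,-.032,.036]))
A=sum(np.eye(3)-np.outer(d,d) for o,d in L);b=sum((np.eye(3)-np.outer(d,d))@o for o,d in L)
p=np.linalg.solve(A,b);print("ring",p,[np.linalg.norm((np.eye(3)-np.outer(d,d))@(p-o)) for o,d in L])
for z in (.1315,.1345): print([ (o+d*(z-o[2])/d[2]).round(4) for o,d in L])
E
```

```text
scene 101.0 ((320.65960693359375, 216.87742614746094), (10.72537612915039, 15.61749267578125), 89.29788208007812) (313, 212, 16, 11)
stud box (317, 238, 9, 13) pred top/bottom [320.97791421 238.48472151] [320.74219185 247.22946803]
wrist 8240.5 ((313.34442138671875, 198.05987548828125), (111.8047103881836, 119.40357208251953), 67.40788269042969) (272, 153, 99, 98)
ring [ 0.53332978 -0.02972953  0.13360401] [np.float64(0.002457866389498031), np.float64(0.002457866389497932)]
[array([ 0.5296, -0.03  ,  0.1315]), array([ 0.5345, -0.0276,  0.1315])]
[array([ 0.5325, -0.0322,  0.1345]), array([ 0.5351, -0.0279,  0.1345])]
```

Both views say to go about 3 mm further along tool x. I'll correct that and lower to just above the stud.

drive_tool(increments=[{"delta_pos": [3, 0, 10], "turn": 0, "jaw": -1}, {"delta_pos": [0, 0, 15], "turn": 0, "jaw": -1}, {"delta_pos": [0, 0, 10], "turn": 0, "jaw": -1}, {"delta_pos": [0, 0, 5], "turn": 0, "jaw": -1}, {"delta_pos": [0, 0, 0], "turn": 0, "jaw": -1}])

```text
time: 7.82
tool_pos: [0.4819, -0.0152, 0.2481]
tcp_rot: [3.103, -0.488, -0.006]
wrist_force: [-1.0, 0.4, -3.3]
width: 0.235
grip_force: 69.8
```

```bash
python3 - <<'E'
from h import *
to(.48,-.014,.058,-108)
c=shot("wrist");print(proj(c,[.536,-.032,.066]),proj(c,[.536,-.032,.0945]))
d=shot("scene");print(proj(d,[.536,-.032,.066]),proj(d,[.536,-.032,.0945]))
o=np.zeros((420,790,3),np.uint8);o[:,:390]=cv2.resize(c["im"][100:310,225:420],(390,420));o[:,400:790]=cv2.resize(d["im"][195:265,288:353],(390,420),interpolation=2)
cv2.imwrite("pics/m4.png",o)
E
```

```text
t 7.8167 grasp [ 0.4813 -0.0151  0.0931] ydeg -107.89 tilt [-4.1e-03  4.0e-04 -1.0e+00] delta [-1.4 -0.7 35.1] turn 0.002 F [-1.   0.4 -3.3] w 0.235 gf 69.8 q [-0.08  0.06  2.16  0.    0.93  1.8 ]
[322.54925178 183.8422352 ] [322.61213805 198.18952597]
[320.97791421 238.48472151] [321.20790648 229.95254775]
```

View pics/m4.png

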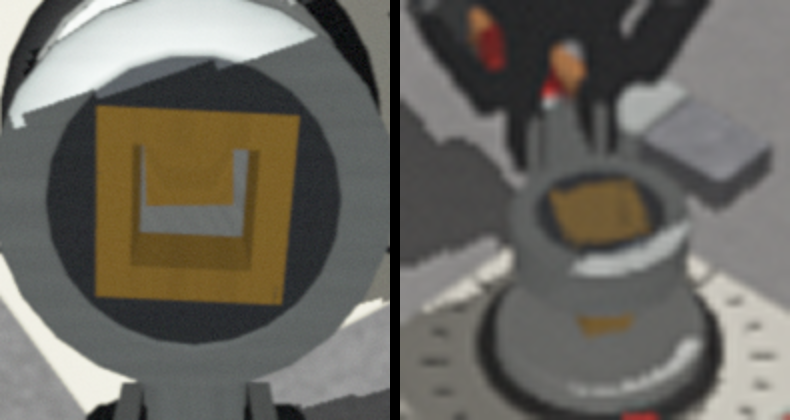

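The stud shows centred in the hole laterally (crop 145–235 within 135–250), and the ring centre matches the prediction within about 1 mm. Lowering slowly.

drive_tool(increments=[{"delta_pos": [0.5, 0, 4], "turn": 0, "jaw": -1}, {"delta_pos": [0, 0, 4], "turn": 0, "jaw": -1}, {"delta_pos": [0, 0, 4], "turn": 0, "jaw": -1}, {"delta_pos": [0, 0, 0], "turn": 0, "jaw": -1}])

```text
time: 8.25
tool_pos: [0.483, -0.0153, 0.2374]
tcp_rot: [3.103, -0.488, -0.002]
wrist_force: [-0.2, -0.1, -4.1]
width: 0.237
grip_force: 69.8
```

drive_tool(increments=[{"delta_pos": [0, 0, 4], "turn": 0, "jaw": -1}, {"delta_pos": [0, 0, 3], "turn": 0, "jaw": -1}, {"delta_pos": [0, 0, 0], "turn": 0, "jaw": -1}])

```text
time: 8.5
tool_pos: [0.4834, -0.0153, 0.2306]
tcp_rot: [-3.103, 0.488, 0.0]
wrist_force: [0.6, 0.3, -3.6]
width: 0.234
grip_force: 69.8
```

drive_tool(increments=[{"delta_pos": [0, 0, 4], "turn": 0, "jaw": -1}, {"delta_pos": [0, 0, 4], "turn": 0, "jaw": -1}, {"delta_pos": [0, 0, 3], "turn": 0, "jaw": -1}, {"delta_pos": [0, 0, 0], "turn": 0, "jaw": -1}])

```text
time: 8.83
tool_pos: [0.4835, -0.0153, 0.2196]
tcp_rot: [-3.103, 0.488, -0.0]
wrist_force: [2.2, 0.6, -5.5]
width: 0.236
grip_force: 69.8
```

drive_tool(increments=[{"delta_pos": [0, 0, 2], "turn": 0, "jaw": -1}, {"delta_pos": [0, 0, 2], "turn": 0, "jaw": -1}, {"delta_pos": [0, 0, 1], "turn": 0, "jaw": -1}, {"delta_pos": [0, 0, 0], "turn": 0, "jaw": -1}])

```text
time: 9.17
tool_pos: [0.4837, -0.0153, 0.2158]
tcp_rot: [-3.103, 0.488, -0.0]
wrist_force: [-1.0, 1.5, 1.9]
width: 0.239
grip_force: 70.6
```

drive_tool(increments=[{"delta_pos": [0, 0, 1], "turn": 0, "jaw": -1}, {"delta_pos": [0, 0, 0], "turn": 0, "jaw": 0}, {"delta_pos": [0, 0, 0], "turn": 0, "jaw": 0.3}, {"delta_pos": [0, 0, 0], "turn": 0, "jaw": 0.3}, {"delta_pos": [0, 0, 0], "turn": 0, "jaw": 0.3}, {"delta_pos": [0, 0, 0], "turn": 0, "jaw": 0.3}, {"delta_pos": [0, 0, 0], "turn": 0, "jaw": 0.3}])

```text
time: 9.75
tool_pos: [0.4834, -0.0154, 0.2141]
tcp_rot: [3.103, -0.488, -0.0]
wrist_force: [-0.1, 0.0, -0.2]
width: 0.65
grip_force: 0.0
```

drive_tool(increments=[{"delta_pos": [0, 0, -20], "turn": 0, "jaw": 0.3}, {"delta_pos": [0, 0, -35], "turn": 0, "jaw": 0.3}, {"delta_pos": [0, 0, -35], "turn": 0, "jaw": 0.3}, {"delta_pos": [-26, 0, 0], "turn": 0, "jaw": 0.3}, {"delta_pos": [-26.5, 0, 0], "turn": 0, "jaw": 0.3}, {"delta_pos": [0, 0, 0], "turn": 0, "jaw": 0.3}])

```text
time: 10.25
tool_pos: [0.43, 0.0016, 0.3037]
tcp_rot: [-3.103, 0.488, 0.006]
wrist_force: [-0.4, -0.2, -0.9]
width: 0.648
grip_force: 0.0
```

```bash
python3 - <<'E'
from h import *
cc=np.cos(np.radians(162));ss=np.sin(np.radians(162))
to(.536+.110*cc,-.032+.110*ss,.052,-108)
c=shot("wrist");d=shot("scene");cv2.imwrite("pics/w5raw.png",c["im"])
print(proj(c,[.536,-.032,.062]),proj(c,[.536+.110*cc,-.032+.110*ss,.060]))
h=cv2.cvtColor(c["im"],cv2.COLOR_BGR2HSV);m=((h[...,0]<8)|(h[...,0]>172))&(h[...,1]>150)&(h[...,2]>80);m[:150]=0
ct=max(cv2.findContours(m.astype(np.uint8),0,1)[0],key=cv2.contourArea);print(cv2.boundingRect(ct),cv2.minAreaRect(ct))
o=np.zeros((420,790,3),np.uint8);o[:,:400]=cv2.resize(c["im"],(400,300))[0:300].repeat(1,0) if 0 else cv2.copyMakeBorder(cv2.resize(c["im"],(400,300)),0,120,0,0,0);o[:,410:790]=cv2.resize(d["im"][195:285,280:361],(380,420),interpolation=2)
cv2.imwrite("pics/m5.png",o)
E
```

```text
t 10.25 grasp [0.4295 0.0017 0.1487] ydeg -107.86 tilt [-3.5e-03  6.0e-04 -1.0e+00] delta [ 2.1 -0.9 96.7] turn 0.002 F [-0.4 -0.2 -0.9] w 0.648 gf 0.0 q [-0.05 -0.12  2.21  0.    1.06  1.83]
[322.70156137  66.63817971] [322.33117182 249.61058705]
(303, 208, 39, 80) ((322.0, 247.5), (79.0, 38.0), 90.0)
```

View pics/m5.png

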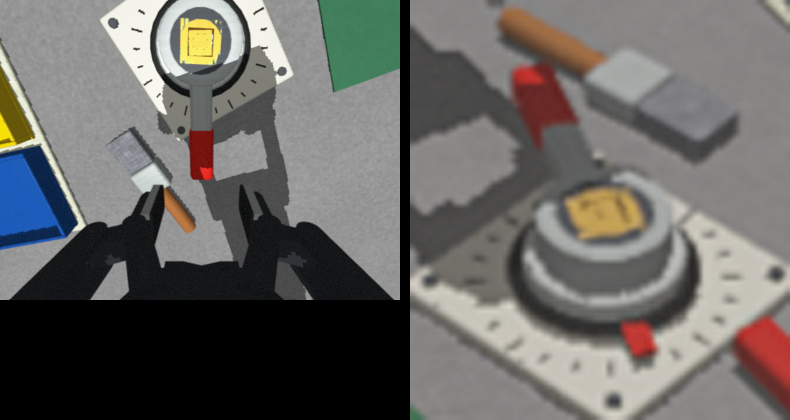

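The spanner is seated flat on the pedestal with the stud through the ring. The brush lies beside the grip, so I'll grasp the red grip with the tips above 40 mm.

drive_tool(increments=[{"delta_pos": [2, -0.9, 35], "turn": 0, "jaw": 0.3}, {"delta_pos": [0, 0, 30], "turn": 0, "jaw": 0.3}, {"delta_pos": [0, 0, 18], "turn": 0, "jaw": 0.3}, {"delta_pos": [0, 0, 6], "turn": 0, "jaw": 0.3}, {"delta_pos": [0, 0, 0], "turn": 0, "jaw": -1}, {"delta_pos": [0, 0, 0], "turn": 0, "jaw": -1}, {"delta_pos": [0, 0, 0], "turn": 0, "jaw": -1}, {"delta_pos": [0, 0, 0], "turn": 0, "jaw": -1}], grip_force=45)

```text
time: 11.02
tool_pos: [0.4367, 0.0009, 0.2165]
tcp_rot: [-3.103, 0.489, -0.004]
wrist_force: [1.2, -1.5, -1.9]
width: 0.293
grip_force: 46.5
```

drive_tool(increments=[{"delta_pos": [0, 0, 0], "turn": 0, "jaw": -1}, {"delta_pos": [0, 0, 0], "turn": 0, "jaw": -1}, {"delta_pos": [0, 0, 0], "turn": 0, "jaw": -1}])

```text
time: 11.27
tool_pos: [0.4364, 0.0009, 0.2162]
tcp_rot: [-3.103, 0.488, -0.004]
wrist_force: [2.6, -0.1, 0.8]
width: 0.293
grip_force: 46.7
```

drive_tool(increments=[{"delta_pos": [0.5, 11, 0], "turn": -0.1, "jaw": -1}, {"delta_pos": [0.5, 11, 0], "turn": -0.1, "jaw": -1}, {"delta_pos": [0.5, 11, 0], "turn": -0.1, "jaw": -1}, {"delta_pos": [0.5, 11, 0], "turn": -0.1, "jaw": -1}])

```text
time: 11.6
tool_pos: [0.4317, -0.0419, 0.2162]
tcp_rot: [-3.136, -0.145, -0.007]
wrist_force: [5.5, 9.4, -0.4]
width: 0.291
grip_force: 46.7
```

```bash
cat >> h.py <<'E'
def ptr():
    out=[]
    for n in ["top","scene"]:
        c=shot(n);h=cv2.cvtColor(c["im"],cv2.COLOR_BGR2HSV);m=((h[...,0]<8)|(h[...,0]>172))&(h[...,1]>150)&(h[...,2]>60)
        v,u=np.nonzero(m)
        P=np.array([ray(c,a,b,.021)[:2] for a,b in zip(u,v)])-[.536,-.032]
        r=np.linalg.norm(P,axis=1);k=(r>.05)&(r<.074);P=P[k]
        if len(P): q=P.mean(0);print(n,"ptr",len(P),np.degrees(np.arctan2(q[1],q[0])).round(1),"r",np.linalg.norm(q).round(3),"spread",P.std(0).round(4))
    s=bot.read_state();M=R.from_rotvec(s["tcp_rot"]).as_matrix();g=(s["tool_pos"]+M@[0,0,.155])[:2]-[.536,-.032]
    print("t",s["time"],"r",np.linalg.norm(g).round(4),"dir",np.degrees(np.arctan2(g[1],g[0])).round(1),"tool y",np.degrees(np.arctan2(M[1,1],M[0,1])).round(1),"tz",s["tool_pos"][2].round(4),"tool-frame head",(M[:2,:2].T@-g*1000).round(1),"F",s["wrist_force"].round(1),"q",s["q"].round(2))
E
python3 -c "
from h import *
ptr()"
```

```text
top ptr 23 -8.8 r 0.06 spread [0.0052 0.0024]
scene ptr 32 -7.0 r 0.061 spread [0.0062 0.004 ]
t 11.7 r 0.104 dir -174.6 tool y -84.9 tz 0.2162 tool-frame head [104.   -0.5] F [ 4.7  9.7 -0.8] q [-0.16  0.01  2.28  0.    0.85  1.32]
```

The pointer is already following anticlockwise (-17° to about -8°). Continuing the swing, now with r = 104 mm.

drive_tool(increments=[{"delta_pos": [0.5, 10.4, 0], "turn": -0.1, "jaw": -1}, {"delta_pos": [0.5, 10.4, 0], "turn": -0.1, "jaw": -1}, {"delta_pos": [0.5, 10.4, 0], "turn": -0.1, "jaw": -1}, {"delta_pos": [0.5, 10.4, 0], "turn": -0.1, "jaw": -1}, {"delta_pos": [0.5, 10.4, 0], "turn": -0.1, "jaw": -1}, {"delta_pos": [0.5, 10.4, 0], "turn": -0.1, "jaw": -1}, {"delta_pos": [0.5, 10.4, 0], "turn": -0.1, "jaw": -1}, {"delta_pos": [0, 0, 0], "turn": 0, "jaw": -1}])

```text
time: 12.37
tool_pos: [0.4625, -0.1064, 0.216]
tcp_rot: [-2.897, -1.209, -0.007]
wrist_force: [5.0, 11.3, 1.1]
width: 0.29
grip_force: 47.0
```

```bash
python3 -c "
from h import *
ptr()"
```

```text
top ptr 19 31.9 r 0.061 spread [0.0041 0.0031]
scene ptr 29 32.3 r 0.061 spread [0.0059 0.0044]
t 12.4667 r 0.1038 dir -134.9 tool y -44.9 tz 0.216 tool-frame head [103.8  -0. ] F [4.1 8.5 0.5] q [-0.28  0.09  2.19  0.01  0.86  0.5 ]
```

The pointer went +49°, so it drives anticlockwise. Now I swing back to confirm it slips clockwise.

drive_tool(increments=[{"delta_pos": [0.5, -10.4, 0], "turn": 0.1, "jaw": -1}, {"delta_pos": [0.5, -10.4, 0], "turn": 0.1, "jaw": -1}, {"delta_pos": [0.5, -10.4, 0], "turn": 0.1, "jaw": -1}, {"delta_pos": [0.5, -10.4, 0], "turn": 0.1, "jaw": -1}, {"delta_pos": [0.5, -10.4, 0], "turn": 0.1, "jaw": -1}, {"delta_pos": [0.5, -10.4, 0], "turn": 0.1, "jaw": -1}, {"delta_pos": [0.5, -10.4, 0], "turn": 0.1, "jaw": -1}, {"delta_pos": [0.5, -10.4, 0], "turn": 0.1, "jaw": -1}])

```text
time: 13.13
tool_pos: [0.4311, -0.0309, 0.2163]
tcp_rot: [-3.14, 0.025, -0.008]
wrist_force: [4.9, 5.4, -2.4]
width: 0.291
grip_force: 46.7
```

drive_tool(increments=[{"delta_pos": [0.5, -10.4, 0], "turn": 0.1, "jaw": -1}, {"delta_pos": [0.5, -10.4, 0], "turn": 0.1, "jaw": -1}, {"delta_pos": [0.5, -10.4, 0], "turn": 0.1, "jaw": -1}, {"delta_pos": [0, 0, 0], "turn": 0, "jaw": -1}])

```text
time: 13.47
tool_pos: [0.4362, 0.0004, 0.2163]
tcp_rot: [-3.101, 0.491, -0.006]
wrist_force: [3.1, 2.3, 0.3]
width: 0.298
grip_force: 46.7
```

```bash
python3 -c "
from h import *
ptr()"
```

```text
top ptr 22 31.8 r 0.06 spread [0.0045 0.0035]
scene ptr 29 32.3 r 0.061 spread [0.0059 0.0044]
t 13.5667 r 0.1044 dir 162.3 tool y -107.8 tz 0.2162 tool-frame head [ 1.044e+02 -1.000e-01] F [3.3 5.2 0.7] q [-0.06  0.02  2.27  0.    0.85  1.82]
```

It slips clockwise: the pointer stayed at 32°. So it drives anticlockwise and belongs in the yellow tray. Let go, slide to the neck and regrasp.

drive_tool(increments=[{"delta_pos": [0, 0, 0], "turn": 0, "jaw": 0.3}, {"delta_pos": [0, 0, 0], "turn": 0, "jaw": 0.3}, {"delta_pos": [0, 0, 0], "turn": 0, "jaw": 0.3}, {"delta_pos": [0, 0, 0], "turn": 0, "jaw": 0.3}, {"delta_pos": [16, 0, 0], "turn": 0, "jaw": 0.3}, {"delta_pos": [16, 0, 0], "turn": 0, "jaw": 0.3}, {"delta_pos": [16, 0, 0], "turn": 0, "jaw": 0.3}, {"delta_pos": [0, 0, 0], "turn": 0, "jaw": 0.3}])

```text
time: 14.23
tool_pos: [0.483, -0.0172, 0.2159]
tcp_rot: [3.103, -0.49, 0.005]
wrist_force: [0.7, -0.6, -0.4]
width: 0.647
grip_force: 0.0
```

drive_tool(increments=[{"delta_pos": [0, 0, 1], "turn": 0, "jaw": -1}, {"delta_pos": [0, 0, 0], "turn": 0, "jaw": -1}, {"delta_pos": [0, 0, 0], "turn": 0, "jaw": -1}, {"delta_pos": [0, 0, 0], "turn": 0, "jaw": -1}, {"delta_pos": [0, 0, 0], "turn": 0, "jaw": -1}, {"delta_pos": [0, 0, 0], "turn": 0, "jaw": -1}], grip_force=80)

```text
time: 14.73
tool_pos: [0.4795, -0.0155, 0.2139]
tcp_rot: [-3.103, 0.488, 0.004]
wrist_force: [-3.1, 4.1, 1.6]
width: 0.236
grip_force: 77.8
```

drive_tool(increments=[{"delta_pos": [0, 0, -4], "turn": 0, "jaw": -1}, {"delta_pos": [0, 0, -5], "turn": 0, "jaw": -1}, {"delta_pos": [0, 0, -6], "turn": 0, "jaw": -1}, {"delta_pos": [0, 0, -6], "turn": 0, "jaw": -1}])

```text
time: 15.07
tool_pos: [0.4796, -0.0159, 0.2347]
tcp_rot: [3.103, -0.488, -0.005]
wrist_force: [-0.4, 2.6, -5.7]
width: 0.239
grip_force: 77.6
```

drive_tool(increments=[{"delta_pos": [0, 0, -15], "turn": 0, "jaw": -1}, {"delta_pos": [0, 0, -25], "turn": 0, "jaw": -1}, {"delta_pos": [0, 0, -25], "turn": 0, "jaw": -1}, {"delta_pos": [0, 0, -20], "turn": 0, "jaw": -1}, {"delta_pos": [0, 0, 0], "turn": 0, "jaw": -1}])

```text
time: 15.48
tool_pos: [0.4828, -0.017, 0.3259]
tcp_rot: [3.103, -0.489, 0.016]
wrist_force: [1.2, -0.5, -2.3]
width: 0.235
grip_force: 78.1
```

```bash
python3 -c "
from h import *
to(.575,.298,.165,-6)"
```

```text
t 15.4833 grasp [ 0.4843 -0.0173  0.1709] ydeg -107.92 tilt [ 0.0102 -0.0023 -0.9999] delta [ -10.8 -327.9    6.1] turn -1.779 F [ 1.2 -0.5 -2.3] w 0.235 gf 78.1 q [-0.09 -0.04  2.09 -0.    1.08  1.8 ]
```

drive_tool(increments=[{"delta_pos": [-1.3, -25, 0], "turn": 0, "jaw": -1}, {"delta_pos": [-1.3, -40, 0], "turn": 0, "jaw": -1}, {"delta_pos": [-1.3, -40, 0], "turn": 0, "jaw": -1}, {"delta_pos": [-1.3, -40, 0], "turn": 0, "jaw": -1}, {"delta_pos": [-1.3, -40, 0], "turn": 0, "jaw": -1}, {"delta_pos": [-1.3, -40, 0], "turn": 0, "jaw": -1}, {"delta_pos": [-1.3, -40, 0], "turn": 0, "jaw": -1}, {"delta_pos": [-1.3, -40, 0], "turn": 0, "jaw": -1}])

```text
time: 16.15
tool_pos: [0.5643, 0.2786, 0.3187]
tcp_rot: [3.101, -0.488, -0.001]
wrist_force: [0.8, 0.4, -3.1]
width: 0.233
grip_force: 78.8
```

drive_tool(increments=[{"delta_pos": [-0.4, -22, 0], "turn": 0, "jaw": -1}, {"delta_pos": [0, 0, 0], "turn": -0.1, "jaw": -1}, {"delta_pos": [0, 0, 0], "turn": -0.12, "jaw": -1}, {"delta_pos": [0, 0, 0], "turn": -0.12, "jaw": -1}, {"delta_pos": [0, 0, 0], "turn": -0.12, "jaw": -1}, {"delta_pos": [0, 0, 0], "turn": -0.12, "jaw": -1}, {"delta_pos": [0, 0, 0], "turn": -0.12, "jaw": -1}, {"delta_pos": [0, 0, 0], "turn": -0.12, "jaw": -1}])

```text
time: 16.82
tool_pos: [0.5705, 0.2976, 0.3185]
tcp_rot: [3.037, 0.797, -0.003]
wrist_force: [-0.3, 0.2, -4.1]
width: 0.235
grip_force: 78.8
```

drive_tool(increments=[{"delta_pos": [0, 0, 0], "turn": -0.12, "jaw": -1}, {"delta_pos": [0, 0, 0], "turn": -0.12, "jaw": -1}, {"delta_pos": [0, 0, 0], "turn": -0.12, "jaw": -1}, {"delta_pos": [0, 0, 0], "turn": -0.12, "jaw": -1}, {"delta_pos": [0, 0, 0], "turn": -0.12, "jaw": -1}, {"delta_pos": [0, 0, 0], "turn": -0.12, "jaw": -1}, {"delta_pos": [0, 0, 0], "turn": -0.12, "jaw": -1}, {"delta_pos": [0, 0, 0], "turn": -0.12, "jaw": -1}])

```text
time: 17.48
tool_pos: [0.5706, 0.2976, 0.3186]
tcp_rot: [2.326, 2.11, -0.003]
wrist_force: [0.3, 0.7, -4.5]
width: 0.237
grip_force: 78.8
```

```bash
python3 - <<'E'
from h import *
to(.575,.298,.165,-6)
c=shot("wrist");d=shot("scene")
# yellow rim check
t=shot("top");o=np.zeros((400,790,3),np.uint8);o[:300,:400]=cv2.resize(c["im"],(400,300));o[:,405:790]=cv2.resize(d["im"][130:260,350:475],(385,400),interpolation=2)
cv2.imwrite("pics/m6.png",o)
for k in [(-.064,-.1125),(.064,-.1125),(.064,.1125),(-.064,.1125)]:
    a=np.radians(-6);p=[.576+k[0]*np.cos(a)-k[1]*np.sin(a),.306+k[0]*np.sin(a)+k[1]*np.cos(a),.036];print(proj(c,p)*400/640)
E
```

```text
t 17.4833 grasp [0.5704 0.2972 0.1636] ydeg -5.58 tilt [-0.0011 -0.0021 -1.    ] delta [ 1.2  4.5 -1.4] turn 0.007 F [ 0.3  0.7 -4.5] w 0.237 gf 78.8 q [ 0.44  0.27  1.76 -0.    1.11  0.54]
[158.68710313 216.13823692]
[249.8198403 216.7000405]
[267.14363797  38.2828578 ]
[146.0875493   37.38528337]
```

View pics/m6.png

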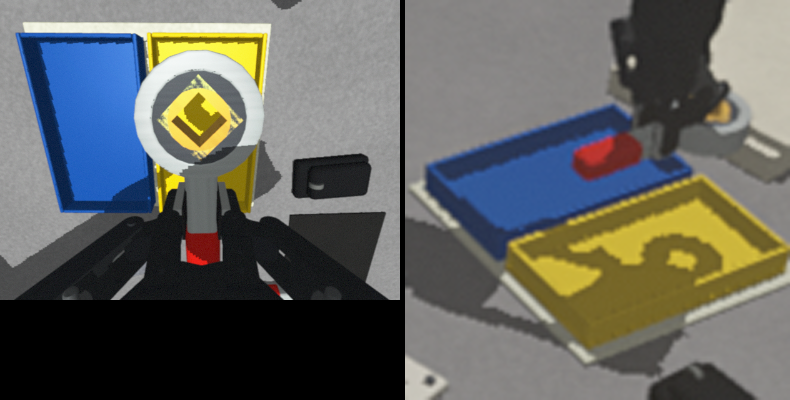

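The yellow tray's rim corners match the predictions. I'll centre, then lower.

drive_tool(increments=[{"delta_pos": [1, 4.5, 10], "turn": 0.007, "jaw": -1}, {"delta_pos": [0, 0, 25], "turn": 0, "jaw": -1}, {"delta_pos": [0, 0, 30], "turn": 0, "jaw": -1}, {"delta_pos": [0, 0, 25], "turn": 0, "jaw": -1}, {"delta_pos": [0, 0, 15], "turn": 0, "jaw": -1}, {"delta_pos": [0, 0, 8], "turn": 0, "jaw": -1}, {"delta_pos": [0, 0, 5], "turn": 0, "jaw": -1}, {"delta_pos": [0, 0, 0], "turn": 0, "jaw": -1}])

```text
time: 18.3
tool_pos: [0.5752, 0.2987, 0.2009]
tcp_rot: [-2.341, -2.094, 0.003]
wrist_force: [1.0, -0.3, -2.8]
width: 0.239
grip_force: 78.8
```

drive_tool(increments=[{"delta_pos": [0, 0, 2], "turn": 0, "jaw": -1}, {"delta_pos": [0, 0, 2], "turn": 0, "jaw": -1}, {"delta_pos": [0, 0, 2], "turn": 0, "jaw": -1}, {"delta_pos": [0, 0, 0], "turn": 0, "jaw": -1}])

```text
time: 18.63
tool_pos: [0.5756, 0.299, 0.1969]
tcp_rot: [2.34, 2.096, 0.002]
wrist_force: [-0.5, -0.7, -3.9]
width: 0.239
grip_force: 78.8
```

drive_tool(increments=[{"delta_pos": [0, 0, 2], "turn": 0, "jaw": -1}, {"delta_pos": [0, 0, 1.5], "turn": 0, "jaw": -1}, {"delta_pos": [0, 0, 1], "turn": 0, "jaw": -1}, {"delta_pos": [0, 0, 1], "turn": 0, "jaw": -1}, {"delta_pos": [0, 0, 0], "turn": 0, "jaw": -1}, {"delta_pos": [0, 0, 0], "turn": 0, "jaw": -1}])

```text
time: 19.13
tool_pos: [0.5752, 0.2988, 0.1905]
tcp_rot: [-2.34, -2.096, 0.0]
wrist_force: [-0.1, -0.4, -3.5]
width: 0.237
grip_force: 78.8
```

drive_tool(increments=[{"delta_pos": [0, 0, 1], "turn": 0, "jaw": -1}, {"delta_pos": [0, 0, 1], "turn": 0, "jaw": -1}, {"delta_pos": [0, 0, 0], "turn": 0, "jaw": -1}, {"delta_pos": [0, 0, 0], "turn": 0, "jaw": -1}])

```text
time: 19.47
tool_pos: [0.5755, 0.2989, 0.189]
tcp_rot: [2.34, 2.096, 0.001]
wrist_force: [0.2, -0.7, -0.4]
width: 0.234
grip_force: 79.2
```

drive_tool(increments=[{"delta_pos": [0, 0, 1], "turn": 0, "jaw": -1}, {"delta_pos": [0, 0, 0.5], "turn": 0, "jaw": -1}, {"delta_pos": [0, 0, 0], "turn": 0, "jaw": -1}, {"delta_pos": [0, 0, 0], "turn": 0, "jaw": -1}])

```text
time: 19.8
tool_pos: [0.5755, 0.2989, 0.1888]
tcp_rot: [2.34, 2.096, 0.001]
wrist_force: [-3.2, -2.4, 7.6]
width: 0.237
grip_force: 80.5
```

Resting firmly. Open partly and withdraw.

drive_tool(increments=[{"delta_pos": [0, 0, -0.5], "turn": 0, "jaw": -0.4}, {"delta_pos": [0, 0, 0], "turn": 0, "jaw": -0.2}, {"delta_pos": [0, 0, 0], "turn": 0, "jaw": -0.1}, {"delta_pos": [0, 0, 0], "turn": 0, "jaw": -0.1}, {"delta_pos": [0, 0, 0], "turn": 0, "jaw": -0.1}, {"delta_pos": [0, 0, -5], "turn": 0, "jaw": -0.1}, {"delta_pos": [0, 0, -20], "turn": 0, "jaw": -0.1}, {"delta_pos": [0, 0, -35], "turn": 0, "jaw": -0.1}])

```text
time: 20.47
tool_pos: [0.5731, 0.2978, 0.2435]
tcp_rot: [-2.338, -2.094, 0.015]
wrist_force: [-0.6, 0.9, 0.2]
width: 0.449
grip_force: 0.0
```

drive_tool(increments=[{"delta_pos": [0, 0, -40], "turn": 0, "jaw": -0.1}, {"delta_pos": [0, 0, -40], "turn": 0, "jaw": -0.1}, {"delta_pos": [-40, 0, 0], "turn": 0, "jaw": -0.1}, {"delta_pos": [-40, 0, 0], "turn": 0, "jaw": -0.1}, {"delta_pos": [0, 0, 0], "turn": 0, "jaw": -0.1}, {"delta_pos": [0, 0, 0], "turn": 0, "jaw": -0.1}])

```text
time: 20.97
tool_pos: [0.5663, 0.2176, 0.3283]
tcp_rot: [2.343, 2.092, 0.001]
wrist_force: [0.4, 0.3, -0.5]
width: 0.451
grip_force: 0.0
```

```bash
python3 - <<'E'
from h import *
c=shot("wrist");d=shot("scene")
o=np.zeros((480,790,3),np.uint8);o[:300,:400]=cv2.resize(c["im"],(400,300));o[:292,400:790]=cv2.resize(d["im"],(390,292),interpolation=3)
o[300:480,410:710]=cv2.resize(d["im"][160:250,345:495],(300,180))
cv2.imwrite("pics/m7.png",o)
E
```

```text
(no output)
```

View pics/m7.png

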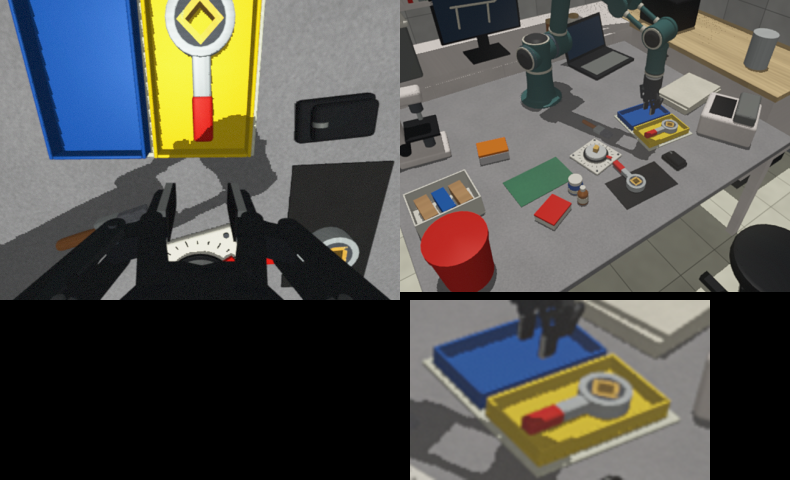

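The spanner lies flat inside the yellow tray (wrist view: head (200,20), grip (202,118)), and the other things are where they were. Handing in.

```bash
python3 -c "
from h import *
print(bot.finish_job())"
```

```text
the job is handed in; nothing more can be done
None
```

The spanner drives anticlockwise: it carried the pointer about 49° that way and slipped clockwise. It now lies flat in the yellow tray, and the job is handed in at about 21 s; no verdict was returned.

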